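# Put the square cutter away in the push-to-open drawer

## Task

Put the square pastry cutter away in the low handleless drawer unit: push its front gently inward until the touch latch lets go and the drawer springs out by itself, lay the cutter flat inside without dropping it, then push the front gently in again until the latch catches and the drawer stays shut when you let go. Never lean hard on the front, and leave the other cutters and the things on top of the unit where they are.

Things in the scene. Friction and masses are not known exactly. Their poses are not given: they have to be found in the camera images.
- unit: Fixed low wooden drawer unit, 250 mm wide (y), 230 mm deep (x), 66 mm high; its 10 mm top is at z 56 to 66 mm. Origin: on the worktop, under the middle of the carcase's front plane; x points into the unit, y left along the front, z up. A push-to-open latch sits inside: each full push on the front to the hard stop and slow release turns shut into sprung out, or sprung out into shut.
- drawer (a joint): How far the drawer is out (m), along -x of the unit. Latched it rests at 0 to 0.004. A spring (4 N shut, 1.5 N out) drives it out to 0.080 in about a second. The latch is set anew each time: its hard stop lies 7 to 23 mm deeper than that rest (negative values), it trips 2 to 3 mm before the stop; less changes nothing. Pushes back 1 to 6 N on the way, over 7 N only at the stop; over 15 N harms it.
- drawer_front (a point): Middle of the outer face of the drawer's flat grey front, 32 mm above the worktop; moves with the drawer. The front is a plain block without a handle, 226 mm wide, 44 mm high (10 to 54 mm above the worktop), 28 mm thick; at joint 0 it stands 28 mm proud of the carcase and can sink into it. Axes as the unit's: the face looks along -x.
- drawer_floor (a point): Point on the drawer's inner floor, midway between the side walls, 40 mm behind the front's inner face, 18 mm above the worktop; moves with the drawer; axes as the unit's. The drawer is 206 mm wide inside, its side walls end 43 mm above the worktop. Sprung out, the opening between the front and the carcase is 80 mm long and this point is its middle.
- cutter_square: Square tinplate pastry cutter, 51 x 51 mm, 25 mm high, 22 g, lying on the worktop to the right of the unit. Origin: centre of its underside; x and y along its sides, z up. Solid inside: grip it across two opposite sides. A heart and a star cutter lie near it.
- cutter_heart: Heart-shaped tinplate cutter, 58 x 64 mm, 25 mm high, lying on the worktop; leave it. Origin: centre of its underside.
- cutter_star: Star-shaped tinplate cutter, 70 x 67 mm, 25 mm high, lying on the worktop; leave it. Origin: centre of its underside.
- jar: Small screw-lid jar, 67 mm wide, 67 mm high, standing on top of the unit, well behind the front; leave it. Origin: centre of its underside.
- ramekin: White porcelain ramekin, 69 mm wide, 42 mm high, standing on top of the unit, well behind the front; leave it. Origin: centre of its underside.

How it is judged:
On the way, in this order (a step that is already met when the one before it is completed fails the run):
1. the drawer has sprung out and nothing of the robot touches it, the cutter still outside (value of joint drawer above 0.065 m and contact force between each of the fingers, the arm and drawer below 0.2 N and not (x of cutter_square in the frame of drawer_floor between -0.042 and 0.1 m and z of cutter_square in the frame of drawer_floor between -0.006 and 0.006 m and y of cutter_square in the frame of drawer_floor between -0.085 and 0.085 m and angle between cutter_square's own z axis and vertical below 0.15 rad)), for 0.2 s.
2. the square cutter lies flat on the floor of the open drawer, let go (x of cutter_square in the frame of drawer_floor between -0.042 and 0.1 m and z of cutter_square in the frame of drawer_floor between -0.006 and 0.006 m and y of cutter_square in the frame of drawer_floor between -0.085 and 0.085 m and angle between cutter_square's own z axis and vertical below 0.15 rad and value of joint drawer above 0.05 m and contact force between the fingers and cutter_square below 0.2 N and linear speed of cutter_square below 0.03 m/s), for 0.2 s.
At the end, for the whole second after the job is handed in: The drawer is latched shut by itself (no more than 7 mm out, at rest), the square cutter lies flat (within 0.15 rad) on the drawer's floor, at rest, and the other two cutters, the jar and the ramekin are within 30 mm of where they stood (value of joint drawer below 0.007 m and velocity of joint drawer below 0.01 m/s and x of cutter_square in the frame of drawer_floor between -0.042 and 0.1 m and z of cutter_square in the frame of drawer_floor between -0.006 and 0.006 m and y of cutter_square in the frame of drawer_floor between -0.085 and 0.085 m and angle between cutter_square's own z axis and vertical below 0.15 rad and linear speed of cutter_square below 0.02 m/s and distance of each of cutter_heart, cutter_star, jar, ramekin from where it was at the start of the episode below 0.03 m); the robot touches nothing.
It fails at once if the robot pushes the drawer with more than 15 N (contact force between any of the fingers, the arm and drawer above 15 N).
It fails at once if the square cutter is dropped (falls freely faster than 0.8 m/s, about 35 mm) (contact force between the fingers and cutter_square below 0.1 N and linear speed of cutter_square above 0.8 m/s).
It fails at once if another cutter, the jar or the ramekin is moved more than 30 mm (distance of any of cutter_heart, cutter_star, jar, ramekin from where it was at the start of the episode above 0.03 m).
It also fails if it takes over 72 s, if anything falls off the work surface, if the arm or the gripper's body presses on something with over 40 N, if the wrist force passes 120 N, or if a joint passes its speed limit or range.

## Robot

A 6-joint arm with a two-finger parallel gripper is mounted at the origin on a cart in front of the work surface, level with it; the furniture and walls round the work are solid. World frame = base frame: x ahead of the robot, y to its left, z up, the work surface at z = 0. Lengths are in m, angles in rad, forces in N, time in s.
With the tool pointing down it reaches from about 0.35 to 0.975 m from the base axis. Payload 7.1 kg.
Tool frame: the origin (TCP) lies midway between the tips of the shut fingers; the grasp point (between the pads) lies 19 mm behind it; z points along the fingers, y is the line along which they close (so a half turn about z gives the same grasp; the last joint's range is limited). The gripper opens to 88 mm and grips with 3 to 60 N. Pads are 20 mm wide; open, the fingers measure 115 mm over their backs; the gripper's body (75 mm by 178 mm) begins 61 mm behind the grasp point.
Start: joints at [-1.354, 0.423, 1.63, -0, 1.089, -0.019], TCP at [0.146, -0.608, 0.223] pointing down, gripper open.
Joint ranges: [-3, 3], [-0.9, 2.11], [0.09, 2.58], [-1.31, 4.45], [0.11, 2.69], [-2.54, 2.54]. Speed limits (rad/s): [2.39, 2.39, 3.01, 3.14, 3.14, 3.14].

## Interface

Orientations are given as a unit quaternion [w, x, y, z].
In Python, from station import move_pose, movel, movej, command_gripper, wait, inverse_kinematics, read_camera, camera_info, MotionError, job_done, get_time, get_joint_pos, get_qvel, get_effort, get_tcp_pos, get_ee_rot, get_ft_force, get_ft_torque, get_grip_width, get_finger_force gives the robot as it stands. Calls block until the motion is done:
- move_pose(position, orientation): joint-space move of the TCP to a pose.
- movel(position, frame=None, v=0.15, until_force=None): straight line of the TCP; frame=None keeps the orientation; v is the mean speed in m/s. With until_force (N) it stops when the force on the tool has changed by that much, and returns True; else False.
- movej(angles): joint-space move.
- command_gripper(opening): opening from 0.0 (shut) to 1.0 (fully open); the grip force is fixed at half the most; returns when the fingers have stopped.
- wait(seconds).
- inverse_kinematics(position, orientation): joint angles nearest the present ones, or None.
- read_camera(name): name is "scene" or "side" or "wrist"; returns the picture (384x512x3 uint8, red, green, blue); there is no depth.
- camera_info(name): a dict with "intrinsics" (3x3 intrinsics, pixels), "T" (4x4, takes a point from camera to world coordinates); the wrist camera has in their place "tool_from_camera" (4x4, takes a point from camera to tool coordinates, whose origin is the TCP and whose axes are the flange's). Camera axes: x right, y up, looking along -z (the intrinsics and any distortion apply to the point x, -y, -z); pixel columns grow to the right and rows downward; lengths in m; the calibration is good to about 2 mm. A picture is of the moment at which its call begins: read the wrist's pose just before it. camera_info takes no time and is no camera call.
A pose or a line that the arm cannot do raises MotionError and nothing moves.
- job_done(): hands the job in; it is judged then, once.
Readings, each from a call of its own:
- get_time(): time.
- get_joint_pos(): joint angles.
- get_qvel(): joint speeds.
- get_effort(): joint torques, N m.
- get_tcp_pos(): TCP position.
- get_ee_rot(): TCP orientation.
- get_ft_force(): force on the tool from outside, world axes, zero at the start.
- get_ft_torque(): the same for the moment, N m.
- get_grip_width(): opening from 0.0 (shut) to 1.0 (fully open).
- get_finger_force(): force on a finger pad.
Only numpy, scipy, OpenCV 4.12 (cv2) and the standard library are available. Lean on these libraries where they do the work, as an engineer would, in place of code of your own. Each camera call takes 0.05 s, during which the arm holds its last target. There are 200 camera calls.

## Working session

There is one attempt and no reset: what is moved stays moved. The work goes in short steps, each a Python script; the robot and the scene stay as the last script left them, time stands still between calls to the robot, and variables do not carry over. Pictures are saved under pics/ and viewed, at most 10 in all, crops included, and the job is handed in when it is done.

```bash
mkdir -p pics; ls
python3 - <<'E'
from station import *
import cv2, numpy as np
np.set_printoptions(precision=4,suppress=True)
ims=[]
for n in ["scene","side","wrist"]:
    im=read_camera(n); cv2.imwrite(f"pics/{n}0.png",im[:,:,::-1]); 
    print(n,camera_info(n))
print(get_ee_rot(),get_tcp_pos(),get_time())
E
```

```text
pics
scene {'intrinsics': array([[365.718 ,   0.    , 251.4117],
       [  0.    , 365.718 , 190.9486],
       [  0.    ,   0.    ,   1.    ]]), 'T': array([[-0.9703, -0.1027,  0.2192,  0.7825],
       [ 0.2419, -0.4495,  0.8599,  0.6163],
       [ 0.0102,  0.8874,  0.461 ,  0.4768],
       [ 0.    ,  0.    ,  0.    ,  1.    ]])}
side {'intrinsics': array([[445.8597,   0.    , 247.0255],
       [  0.    , 445.8597, 189.5868],
       [  0.    ,   0.    ,   1.    ]]), 'T': array([[ 0.9375,  0.0954, -0.3345,  0.2384],
       [-0.347 ,  0.3266, -0.8792, -1.0097],
       [ 0.0254,  0.9403,  0.3393,  0.4037],
       [ 0.    ,  0.    ,  0.    ,  1.    ]])}
wrist {'intrinsics': array([[269.0855,   0.    , 256.2473],
       [  0.    , 269.0855, 194.0651],
       [  0.    ,   0.    ,   1.    ]]), 'tool_from_camera': array([[-0.0013,  0.9599,  0.2805,  0.0768],
       [ 1.    ,  0.0013,  0.0003,  0.0009],
       [-0.0001,  0.2805, -0.9599, -0.1612],
       [ 0.    ,  0.    ,  0.    ,  1.    ]])}
[-0.0006  0.9931  0.1176 -0.    ] [ 0.1459 -0.6073  0.2221] 0.15
```

View pics/scene0.png

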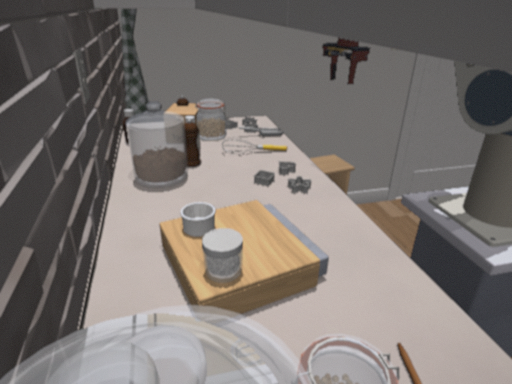

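View pics/side0.png

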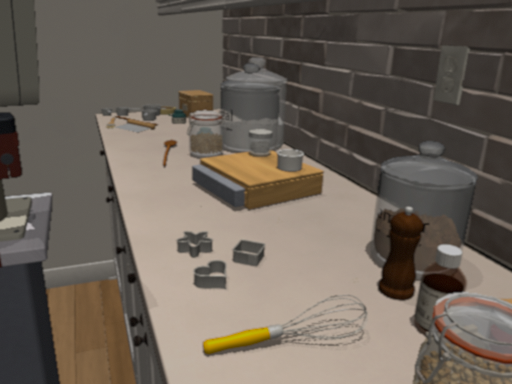

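The side view shows the square cutter at (249,252), the star at (196,243), the heart at (211,274), and the unit at around (255,178). The scene view shows the unit at around (240,255) with its grey front facing right. I'll enlarge the unit and cutters next.

```bash
cat > h.py <<'E'
from station import *
import cv2, numpy as np
from scipy.spatial.transform import Rotation as R
np.set_printoptions(precision=4,suppress=True)
def wristT():
    w,x,y,z=get_ee_rot(); T=np.eye(4); T[:3,:3]=R.from_quat([x,y,z,w]).as_matrix(); T[:3,3]=get_tcp_pos()
    return T@camera_info("wrist")["tool_from_camera"]
def cast(px,name,z,T=None):
    i=camera_info(name); K=i["intrinsics"]; T=i["T"] if T is None else T
    px=np.atleast_2d(np.array(px,float)); d=np.c_[(px[:,0]-K[0,2])/K[0,0],-(px[:,1]-K[1,2])/K[1,1],-np.ones(len(px))]@T[:3,:3].T
    return T[:3,3]+d*((z-T[2,3])/d[:,2])[:,None]
def quat(yaw): # tool down, tool x at yaw
    q=(R.from_euler('z',yaw)*R.from_euler('x',np.pi)).as_quat(); return [q[3],q[0],q[1],q[2]]
E
python3 - <<'E'
from h import *
a=cv2.imread("pics/side0.png")[135:300,160:335]; b=cv2.imread("pics/scene0.png")[190:315,150:335]
f=lambda c:cv2.resize(c,(400,int(c.shape[0]*400/c.shape[1])),interpolation=cv2.INTER_CUBIC)
a,b=f(a),f(b); h=max(len(a),len(b)); p=lambda c:cv2.copyMakeBorder(c,0,h-len(c),0,0,0)
cv2.imwrite("pics/crop.png",np.hstack([p(a),p(b)]))
print(cast([[249,252],[196,243],[211,274]],"side",.015))
print(cast([[200,163],[242,180],[321,173]],"side",.066))
print(cast([[160,237],[263,203],[318,255]],"scene",.066))
E
```

```text
[[ 0.507  -0.3229  0.015 ]
 [ 0.4228 -0.2579  0.015 ]
 [ 0.4185 -0.377   0.015 ]]
[[ 0.5235  0.095   0.066 ]
 [ 0.5831 -0.0685  0.066 ]
 [ 0.7939 -0.0715  0.066 ]]
[[ 0.8084 -0.0005  0.066 ]
 [ 0.5757 -0.0859  0.066 ]
 [ 0.5299  0.1236  0.066 ]]
```

View pics/crop.png

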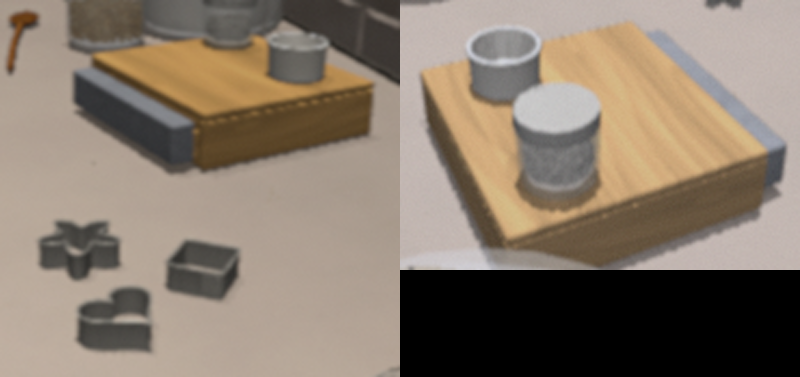

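Run:
```python
from h import *
s=cast([[200.7,160],[245.7,184.4],[323,172]],"side",.066)
c=cast([[159.7,223.8],[256.4,200],[318.8,261.7],[196,301]],"scene",.066)
print(s,c)
d=(c[2]-c[1])+(s[0]-s[1]); yaw=np.arctan2(d[1],d[0])-np.pi/2; print("yaw",yaw)
m=(c[2]+c[1]+s[0]+s[1])/4; print(m)
cu=np.array([.475,-.31,.25]); 
move_pose(cu,quat(yaw)); T=wristT(); np.save("Tc.npy",T); cv2.imwrite("pics/w1.png",read_camera("wrist")[:,:,::-1])
ux=np.array([np.cos(yaw),np.sin(yaw),0])
p=m-0.06*ux; p[2]=.25
move_pose(p,quat(yaw)); T=wristT(); np.save("Tu.npy",T); cv2.imwrite("pics/w2.png",read_camera("wrist")[:,:,::-1])
print(get_time(),get_joint_pos(),get_ft_force())
cv2.imwrite("pics/w12.png",cv2.resize(np.hstack([cv2.imread("pics/w1.png"),cv2.imread("pics/w2.png")]),(800,300)))
```

```text
[[ 0.5325  0.1222  0.066 ]
 [ 0.5807 -0.1007  0.066 ]
 [ 0.803  -0.0654  0.066 ]] [[ 0.8077 -0.0493  0.066 ]
 [ 0.5869 -0.1031  0.066 ]
 [ 0.5362  0.1419  0.066 ]
 [ 0.7592  0.1876  0.066 ]]
yaw 0.2080410873753029
[0.5591 0.0151 0.066 ]
3.075 [-0.0204  0.2053  1.8746 -0.0003  1.0615  1.3438] [0.8749 0.4933 0.3196]
```

View pics/w12.png

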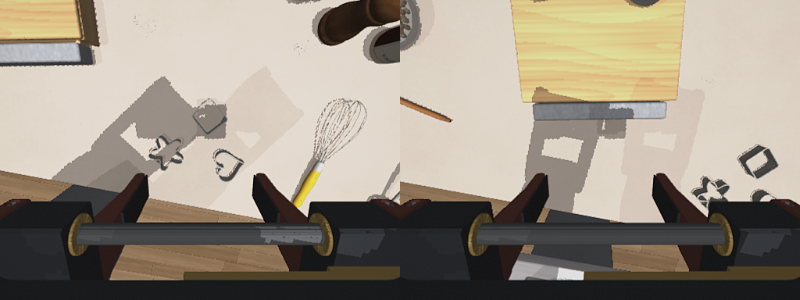

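The right view shows the unit's front strip at about (170–340,140) in full-resolution pixels, and the square cutter at about (457,207). Next I'll segment both.

Run:
```python
from h import *
im=cv2.imread("pics/w2.png")
a=cv2.resize(im[170:255,400:500],(400,340),interpolation=cv2.INTER_CUBIC); b=cv2.resize(im[90:175,140:360],(800,309),interpolation=cv2.INTER_CUBIC)[:, :]
w1=cv2.resize(cv2.imread("pics/w1.png")[110:195,220:320],(400,340-51),interpolation=cv2.INTER_CUBIC)
top=np.hstack([a[:289],w1]); cv2.imwrite("pics/crop2.png",np.vstack([top,b]))
# wood top mask -> quad
hsv=cv2.cvtColor(im,cv2.COLOR_BGR2HSV); T=np.load("Tu.npy")
wood=((hsv[:,:,0]>12)&(hsv[:,:,0]<32)&(hsv[:,:,1]>75)&(hsv[:,:,2]>120)).astype(np.uint8); wood[160:]=0
c=max(cv2.findContours(wood,0,1)[0],key=cv2.contourArea)
print(cv2.approxPolyDP(c,4,True)[:,0].tolist())
```

```text
[[141, 0], [157, 130], [353, 127], [364, 0], [331, 0], [318, 8], [294, 0]]
```

View pics/crop2.png

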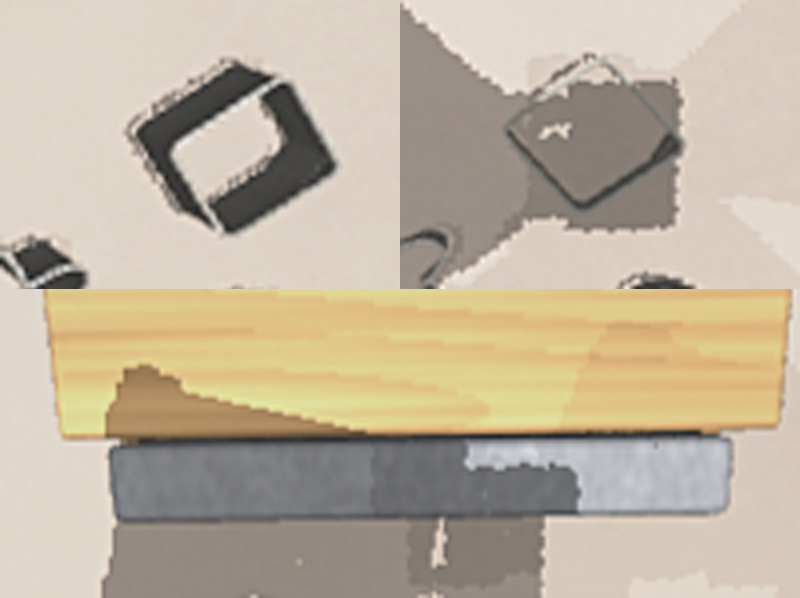

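Run:
```python
from h import *
Tu,Tc=np.load("Tu.npy"),np.load("Tc.npy")
f=cast([[173,153],[339.4,150.8]],"wrist",.054,Tu); w=cast([[157,130],[353,127]],"wrist",.066,Tu)
ang=lambda p:np.arctan2(*(p[1]-p[0])[[1,0]])
print(f,f.mean(0),np.linalg.norm(f[1]-f[0]),ang(f)); print(w,w.mean(0),np.linalg.norm(w[1]-w[0]),ang(w))
a=cast(np.array([[170,150],[285,78],[335,165],[228,235]])/4+[400,170],"wrist",.025,Tu)
b=cast([[247,146.8],[268.75,126.8],[290,152.6],[265.75,170.9]],"wrist",.025,Tc)
for q in (a,b):
    print(q.mean(0),[np.linalg.norm(q[i]-q[i-1]) for i in range(4)],[np.degrees(np.arctan2(*(q[i]-q[i-1])[[1,0]]))%90 for i in range(4)])
h=cast([[196,243],[211,274]],"side",.012); print(h)
```

```text
[[ 0.5068  0.1148  0.054 ]
 [ 0.5547 -0.1     0.054 ]] [0.5307 0.0074 0.054 ] 0.22013473021234506 -1.3517135351172795
[[ 0.5336  0.1345  0.066 ]
 [ 0.5872 -0.1042  0.066 ]] [0.5604 0.0152 0.066 ] 0.24465513474890563 -1.3499555632741207
[ 0.5062 -0.3202  0.025 ] [np.float64(0.04561229462910435), np.float64(0.046853656850921334), np.float64(0.04357280084801669), np.float64(0.04519013070804965)] [np.float64(51.81986912017393), np.float64(48.99729203148642), np.float64(49.705866108029966), np.float64(51.51800835072595)]
[ 0.5077 -0.3217  0.025 ] [np.float64(0.04407955106450184), np.float64(0.04119793181062206), np.float64(0.0473043734153591), np.float64(0.04351638376829779)] [np.float64(49.58779531230966), np.float64(53.887860161170295), np.float64(52.537633141288836), np.float64(49.49151172246869)]
[[ 0.4242 -0.2521  0.012 ]
 [ 0.4199 -0.3721  0.012 ]]
```

```bash
cat >> h.py <<'E'
YAW=0.2198; UX=np.array([np.cos(YAW),np.sin(YAW),0]); UY=np.array([-UX[1],UX[0],0])
F=np.array([.5310,.0076,0])  # front face centre, drawer shut
def P(a,b,z): return F+a*UX+b*UY+[0,0,z]
def push(start,maxd,f=8,v=.01):
    movel(P(start,0,.024),v=.08); wait(.3); f0=get_ft_force()
    hit=movel(P(start+maxd,0,.024),v=v,until_force=f)
    p=get_tcp_pos(); print("hit",hit,"depth",(p-F)@UX,"f",(get_ft_force()-f0)@UX,get_time()); return hit,p
E
python3 - <<'E'
from h import *
command_gripper(0)
move_pose(P(-.055,0,.12),quat(YAW))
movel(P(-.055,0,.024))
hit,p=push(-.025,.05)
a=(p-F)@UX
movel(P(a-.02,0,.024),v=.02); print(get_ft_force())
movel(P(-.115,0,.024),v=.1)
movel(P(-.115,0,.20),v=.2)
cv2.imwrite("pics/o1.png",read_camera("side")[:,:,::-1]); T=wristT(); np.save("To.npy",T); cv2.imwrite("pics/w3.png",read_camera("wrist")[:,:,::-1])
print(get_time())
cv2.imwrite("pics/o12.png",cv2.resize(np.hstack([cv2.imread("pics/o1.png"),cv2.imread("pics/w3.png")]),(800,300)))
E
```

```text
hit True depth 0.006802307158698501 f -3.795738265585141 9.7
[-4.7019  0.2095 -3.2132]
13.0833
```

View pics/o12.png

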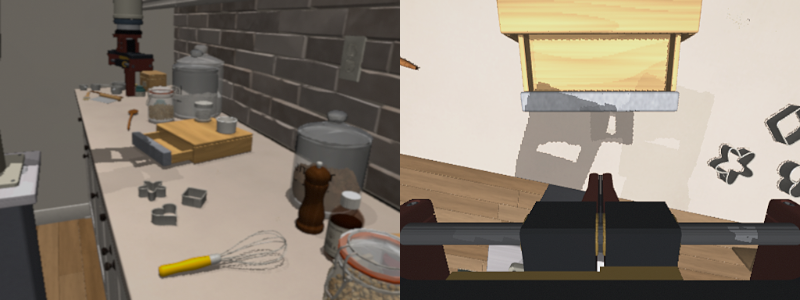

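The drawer has sprung out, with its front edge at about (157–356,140) in the full-resolution wrist view. Next I'll pick up the cutter.

Run:
```python
from h import *
e=cast([[157,141],[356,139.5]],"wrist",.054,np.load("To.npy")); print("front edge", (e.mean(0)-F)@UX,(e.mean(0)-F)@UY, np.linalg.norm(e[1]-e[0]))
y=np.radians(51-90); c=np.array([.507,-.321,0])
move_pose(c+[0,0,.12],quat(y)); command_gripper(.84)
movel(c+[0,0,.004],v=.08,until_force=10); print(get_tcp_pos())
command_gripper(0); print(get_grip_width(),get_finger_force())
movel(c+[0,0,.16],v=.1); print(get_grip_width(),get_finger_force(),get_time())
T=wristT(); cv2.imwrite("pics/g_w.png",read_camera("wrist")[:,:,::-1]); cv2.imwrite("pics/g_s.png",read_camera("side")[:,:,::-1])
cv2.imwrite("pics/g.png",cv2.resize(np.hstack([cv2.imread("pics/g_s.png"),cv2.imread("pics/g_w.png")]),(800,300)))
```

```text
front edge -0.06684786015131575 -0.0004365947733750899 0.22255861542277408
[ 0.5074 -0.3212  0.0045]
0.5535557535024586 29.94841955602169
0.5533999995526068 29.952585250139236 19.3417
```

View pics/g.png

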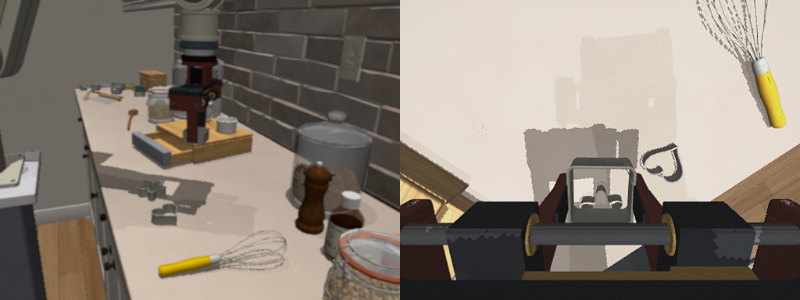

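The cutter is held. The front measured about 67 mm out, less than I expected, so I'll measure it again before placing.

Run:
```python
from h import *
move_pose(P(-.10,0,.22),quat(YAW)); print(get_time(),get_grip_width(),get_joint_pos())
T=wristT(); np.save("To2.npy",T); im=read_camera("wrist")[:,:,::-1]; cv2.imwrite("pics/w4.png",im)
cv2.imwrite("pics/w4c.png",cv2.resize(im[0:200,120:390],(800,593),interpolation=cv2.INTER_CUBIC))
```

```text
20.6583 0.5547140198960349 [-0.0612  0.1422  2.0353 -0.0002  0.9636  1.2912]
```

View pics/w4c.png

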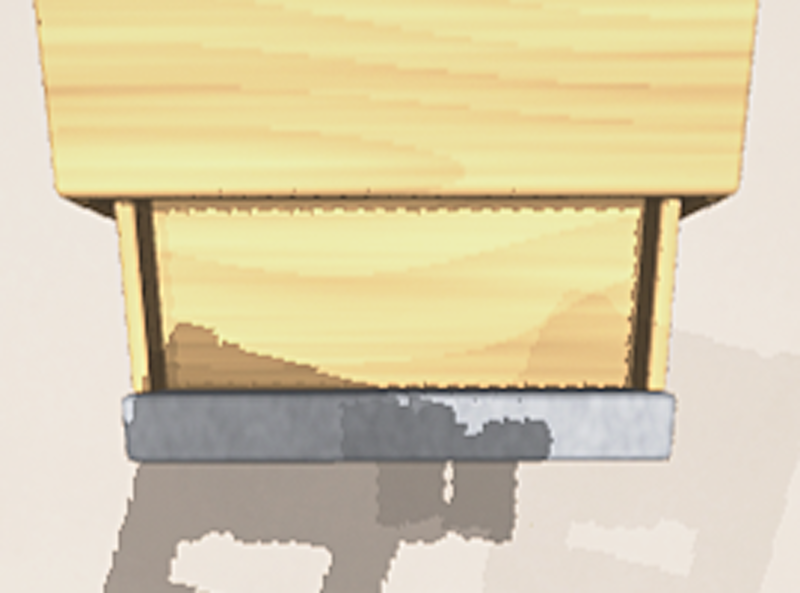

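The crop shows the front's outer edge at row 460, its inner edge at 392 and the carcase top edge at 194. The opening is clear.

Run:
```python
from h import *
T=np.load("To2.npy"); s=2.963
for n,px,z in [("outer",[[130,460],[672,460]],.054),("inner",[[125,392],[675,392]],.054),("wood",[[60,194],[738,194]],.066)]:
    e=cast(np.array(px)/s+[120,0],"wrist",z,T); m=e.mean(0)-F; print(n,m@UX,m@UY,np.linalg.norm(e[1]-e[0]),np.arctan2(*(e[1]-e[0])[[1,0]])+np.pi/2)
```

```text
outer -0.0689934090871201 -0.000522268863817666 0.22242513372803013 0.2171396341656242
inner -0.0417480571554721 -0.00021766609499033508 0.2204460415980993 0.21717850029442465
wood 0.028845648823377767 -0.0001837627429062752 0.24514622281130877 0.21728200499726502
```

Run:
```python
from h import *
X=-.006
movel(P(X,0,.12),v=.12); wait(.3)
hit=movel(P(X,0,.040),v=.06,until_force=8); print(hit,get_tcp_pos())
if not hit:
    wait(.2); hit=movel(P(X,0,.0215),v=.015,until_force=3); print(hit,get_tcp_pos(),get_ft_force(),get_grip_width())
    command_gripper(.75); print(get_grip_width(),get_finger_force())
    wait(.3)
    movel(P(X,0,.14),v=.1)
    movel(P(-.12,0,.22),v=.2)
    print(get_time()); T=wristT(); np.save("T5.npy",T)
    im=read_camera("wrist")[:,:,::-1]; cv2.imwrite("pics/w5.png",im)
```

```text
False [0.5254 0.0063 0.0404]
True [0.5252 0.0063 0.0221] [-0.3589 -0.2222  4.7966] 0.5530094493059954
0.7445280979241494 0.0
28.0667
```

View pics/w5.png

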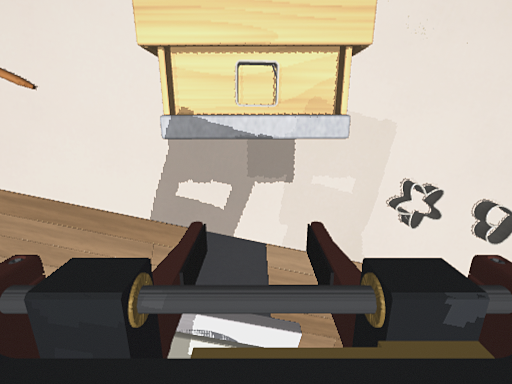

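The cutter lies flat in the drawer at (257,83). Now I'll push the drawer shut.

Run:
```python
from h import *
command_gripper(0)
movel(P(-.12,0,.024),v=.15)
hit,p=push(-.095,.125,f=8,v=.012)
a=(p-F)@UX
movel(P(a-.03,0,.024),v=.015); print(get_ft_force())
movel(P(-.11,0,.024),v=.1); movel(P(-.11,0,.22),v=.2); wait(.5)
print(get_time())
im=read_camera("wrist")[:,:,::-1]; cv2.imwrite("pics/w6.png",im)
```

```text
hit True depth 0.006303997684385406 f -4.2376576830827775 38.7083
[-0.7727 -1.0367  0.7383]
43.4
```

View pics/w6.png

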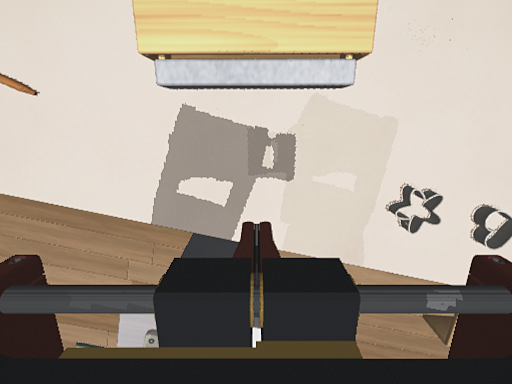

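The front is back against the carcase (rows 59–88). I'll measure it and check that it's still at rest.

Run:
```python
from h import *
T=wristT(); im=read_camera("wrist"); print(np.abs(im[50:95,150:360].astype(int)-cv2.imread("pics/w6.png")[50:95,150:360,::-1]).mean())
for n,px,z in [("outer",[[157,87.5],[354,87.5]],.054),("wood",[[138,52],[374,52]],.066)]:
    e=cast(px,"wrist",z,T); m=e.mean(0)-F; print(n,m@UX,np.linalg.norm(e[1]-e[0]))
```

```text
1.6907936507936507
outer -0.004259248553978106 0.22299832974337647
wood 0.029604968835054046 0.24848526296725157
```

Run:
```python
from station import *
wait(.5); print(job_done(), get_time())
```

```text
the job is handed in; nothing more can be done
the job is handed in; nothing more can be done
```

I put the square cutter flat in the drawer, pushed the drawer shut until it stayed closed on its own, and handed the job in at about 44 s; no verdict came back. In the last picture the front measured about 4 mm further out than at the start, against the 7 mm limit.

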